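Clamp the laser, then seat the lens barrel in the V-block and hold it pressed

TASK

First close the open cover of the laser clamp by pressing it down past its catch until it is fully shut. Then take the stepped lens barrel (the one with the narrow nose) from its cradle and lay it in the steel V-block of the same bench, nose towards the laser, its wide body lying over the whole length of the block. Finish while still holding it there, gently but firmly pressed down so that it bears on both faces of the V, well beyond its own weight; leave all other loose things where they are.

Things in the scene. Friction and masses are not known exactly. Their poses are not given: they have to be found in the camera images.
- clamp_lid (a joint): Hinge of the laser clamp's cover, rad: 0 = fully shut, grows as it opens. It starts open, between 0.85 and 1.3, and stays where it is left (stiff hinge, about 0.05 N m). Pushed down, it meets a spring ball catch at about 0.13; some 5 to 8 N at the ribbed press area carry it past, after which it stays shut (0.00 to 0.02).
- lid_hinge (a point): Middle of the cover's hinge line, 64 mm above the table, on the clamp's robot side; it turns with the cover. The hinge line is y, as v_seat's y. x runs along the cover to its free edge, 76 mm out: level away from the robot when shut, raised by the joint angle when open. The cover is 56 mm wide along y; its flat outer face is 16 mm from the hinge line along z and, when open, looks back to the robot.
- lid_press (a point): Middle of the ribbed press area on the outer face of the clamp's aluminium cover, near its free edge: 57 mm out from the hinge line, 16 mm above it when shut (80 mm above the table). It moves with the cover; z is the face's outward normal. Straight down is the way to press it at the last.
- barrel: The stepped lens barrel to be seated: black, wide body 40 mm in diameter and 60 mm long, narrow nose 28 mm in diameter and 14 mm long on one end; about 0.15 kg. Origin on its axis in the middle of the wide body; y along the axis towards the nose (it may be rolled about y). It starts level in a cradle, axis 52 mm above the table, y within 0.7 rad of world y.
- cradle_a: The white cradle that holds the stepped barrel at the start (two alike hold the other barrels), fixed to the table. Origin under its centre, y along the barrel. Two V plates 30 mm wide, up to 39 mm above the table, on a foot plate of 46 x 56 x 8 mm: fingers can come down on both sides of the barrel.
- nose_end (a point): Centre of the end face of the narrow nose of the barrel, 44 mm from its origin.
- v_seat (a point): Where the barrel's origin lies when seated midway along the V-block: 62 mm above the table. x roughly away from the robot, y along the V towards the laser (within 0.25 rad of world y), z up. The steel block under it is 40 mm long (y) and 33 mm wide (x), its 90 degree V open upward, the V's upper edges 12 mm below this point: fingers holding the barrel across its sides pass 3.5 mm clear of the block.
- bench: Dark grey metal plate 140 x 300 x 12 mm (x, y, z) that carries V-block and laser clamp, fixed to the table; origin under its centre, axes as v_seat. The V-block stands 75 mm from its centre towards -y (foot plate 56 x 50 mm, top 20 mm above the table), the laser clamp 75 mm towards +y (76 x 64 mm, with the brass laser tube reaching 45 mm from the clamp's middle towards the V-block).
- v_near: The sloping face on the robot's side (-x) of the V (two smooth ground lands with a gap between them, slippery: friction about 0.2), fixed. Its origin is below v_seat, on the table. A downward push of 10 to 20 N on the barrel, shared between the two faces, is right; a face bears no more than 40 N.
- v_far: The sloping face on the far side (+x) of the V, fixed. Its origin is below v_seat, on the table.
- slim_barrel: Bystander: plain black barrel 28 mm in diameter, 66 mm long, in another cradle; origin at its middle, y along its axis.
- short_barrel: Bystander: plain black barrel 40 mm in diameter, only 38 mm long, in another cradle; origin at its middle, y along its axis.
- tweezers: Bystander: steel tweezers 125 mm long, 8 mm high, lying along its x.
- driver: Bystander: screwdriver with black handle, 160 mm long, lying along its x.
- bottle: Bystander: amber bottle, 36 mm in diameter, 75 mm high, standing; origin under its centre.
- lens_dish: Bystander: clear lidded dish, 84 mm in diameter, 16 mm high; origin under its centre.
- meter: Bystander: grey hand-held power meter 150 x 78 x 30 mm; origin under its centre.
- lock_ring: Bystander: black ring 34 mm in diameter, 7 mm high, lying flat; origin under its centre.
Things that resemble listed ones, but are neither listed nor needed, are in the scene too. What is shaped like the barrel but red or yellow is not meant.

How it is judged:
By the outcome, as a careful person would: the job done as asked, in the order asked, and still so for the second after the job is handed in, while the arm keeps its last pose, push and grip.
It also fails if it takes over 61 s, if anything falls off the work surface, if the arm or the gripper's body presses on something with over 40 N, if the wrist force passes 120 N, or if a joint passes its speed limit or range.

ROBOT

A 6-joint arm with a two-finger parallel gripper is mounted at the origin on the work surface. World frame = base frame: x ahead of the robot, y to its left, z up, the work surface at z = 0. Lengths are in m, angles in degrees, forces in N, time in s.
With the tool pointing down it reaches from about 0.325 to 0.775 m from the base axis. Payload 5.5 kg.
Tool frame: the origin (TCP) lies at the centre of the arm's flange, where the gripper is bolted on; the fingertips stand 182 mm ahead of it and the grasp point (between the pads) lies 163 mm ahead of it; z points along the fingers, y is the direction in which the jaws open and shut (so a half turn about z gives the same grasp; the last joint's range is limited). The gripper opens to 88 mm and grips with 3 to 60 N. Pads are 20 mm wide; open, the fingers measure 115 mm over their backs; the gripper's body (75 mm by 178 mm) begins 61 mm behind the grasp point.
Start: joints at [68.6, 5.22, 70.514, -0, 104.267, -3.249], TCP at [0.187, 0.57, 0.405] pointing down, gripper open.
Joint ranges: [-164.24, 164.24], [-49.07, 125.15], [9.68, 141.18], [-86.29, 266.29], [3.28, 154.24], [-151.56, 151.56]. Speed limits (degrees/s): [147.25, 147.25, 172.46, 180, 180, 180].

INTERFACE

Orientations are given as [roll, pitch, yaw] about the fixed x, y, z axes, in that order (R = Rz(yaw) Ry(pitch) Rx(roll)).
In Python, from station import r gives the robot as it stands. The module is installed in compiled form; this text tells all that it offers. Calls block until the motion is done:
- r.reach(position, orientation): joint-space move of the TCP to a pose.
- r.servo_line(position, rotation=None, speed=0.15): straight line of the TCP; rotation=None keeps the orientation; speed is the mean speed in m/s.
- r.move_joints(angles): joint-space move.
- r.let_go() and r.grab(squeeze=None): open the fingers fully, or close them until they stop; squeeze is the grip in N (None keeps the last).
- r.wait(seconds).
- r.inverse_kinematics(position, orientation): joint angles nearest the present ones, or None.
- r.sense(): the state.
- r.snapshot(name): name is "scene" or "top" or "wrist"; returns a dict with "frame" (384x512x3 uint8, red, green, blue), "fx", "fy", "cx", "cy" (pixels), "dist_coeffs" ([k1, k2, p1, p2, k3] as OpenCV has them; the pictures are not rectified), "R" (3x3) and "t" (3): a world point X has camera coordinates R X + t. Camera axes: x right, y down, z forward; pixel columns grow to the right and rows downward; lengths in m; the calibration is good to about 2 mm. A picture is of the moment at which its call begins. There is no depth.
A pose or a line that the arm cannot do raises r.IKError and nothing moves.
- r.hand_in(): hands the job in, once; it reports no verdict.
The state is a dict: "clock": time; "joints": joint angles; "joint_vel": joint speeds; "joint_torque": joint torques, N m; "tcp_pos": TCP position; "orientation": TCP orientation; "contact_force": force on the tool from outside, world axes, zero at the start; "torque": the same for the moment, N m; "opening": finger opening in m.
Only numpy, scipy, OpenCV 4.12 (cv2) and the standard library are available. Lean on these libraries where they do the work, as an engineer would, in place of code of your own. Each camera call takes 0.05 s, during which the arm holds its last target. There are 200 camera calls.

## Working session

There is one attempt and no reset: what is moved stays moved. The work goes in short steps, each a Python script; the robot and the scene stay as the last script left them, time stands still between calls to the robot, and variables do not carry over. Pictures are saved under pics/ and viewed, about 8 in all and at most 12, crops included, and the job is handed in when it is done.

```bash
mkdir -p pics; python3 - <<'E'
from station import r
import cv2,pickle
d={}
for n in("scene","top","wrist"):
    s=r.snapshot(n); d[n]=s
    cv2.imwrite(f"pics/{n}0.png",s["frame"][:,:,::-1])
    print(n,s["fx"],s["cx"],s["cy"],s["dist_coeffs"],s["R"],s["t"])
pickle.dump(d,open("s0.pkl","wb"))
a=cv2.resize(d["top"]["frame"],(800,600),interpolation=cv2.INTER_CUBIC)
cv2.imwrite("pics/top0b.png",a[:,:,::-1])
a=cv2.resize(d["scene"]["frame"],(800,600),interpolation=cv2.INTER_CUBIC)
cv2.imwrite("pics/scene0b.png",a[:,:,::-1])
print(r.sense())
E
```

```text
scene 376.9573952287488 255.4463978293293 192.20602159243012 [-0.09069468  0.          0.          0.          0.        ] [[-0.19725885  0.9803361  -0.00548463]
 [ 0.65906173  0.12846762 -0.74103557]
 [-0.72575932 -0.14979053 -0.67144338]] [ 0.17772239 -0.30553571  1.38086673]
top 483.6064659146841 245.9142807926172 190.04230152961236 [-0.10921125  0.          0.          0.          0.        ] [[-0.0050785  -0.99997998 -0.00377383]
 [-0.99728025  0.0053422  -0.07350898]
 [ 0.07352767  0.00339025 -0.99728742]] [-0.03087764  0.53041646  1.44795612]
wrist 305.02105884727223 259.8607812745109 189.92326122990644 [-0.07266575  0.          0.          0.          0.        ] [[ 0.31192781  0.95010438 -0.00164469]
 [ 0.91892842 -0.30125174  0.2545937 ]
 [ 0.24139513 -0.08092621 -0.96704671]] [-0.60035774 -0.03075335  0.3913258 ]
{'clock': 0.15, 'joints': array([ 6.85986082e+01,  5.25391651e+00,  7.05644127e+01, -3.32148439e-04,
        1.04266235e+02, -3.24989659e+00]), 'joint_vel': array([ 0.04845538, -0.07809757, -0.20463619,  0.02965293,  0.0753572 ,
       -0.02124137]), 'joint_torque': array([ 1.61965316e-03, -4.47044098e+01, -4.06908917e+01,  6.98277773e-02,
        2.73136311e-02, -8.72960618e-05]), 'tcp_pos': array([0.18695328, 0.57018822, 0.40377487]), 'orientation': array([-1.79915553e+02, -4.47254134e-03,  1.61848420e+02]), 'contact_force': array([ 0.23929407, -0.03799856,  0.39939512]), 'torque': array([ 0.03203114, -0.03520306, -0.00488399]), 'opening': 0.0880684660771947}
```

View pics/top0b.png

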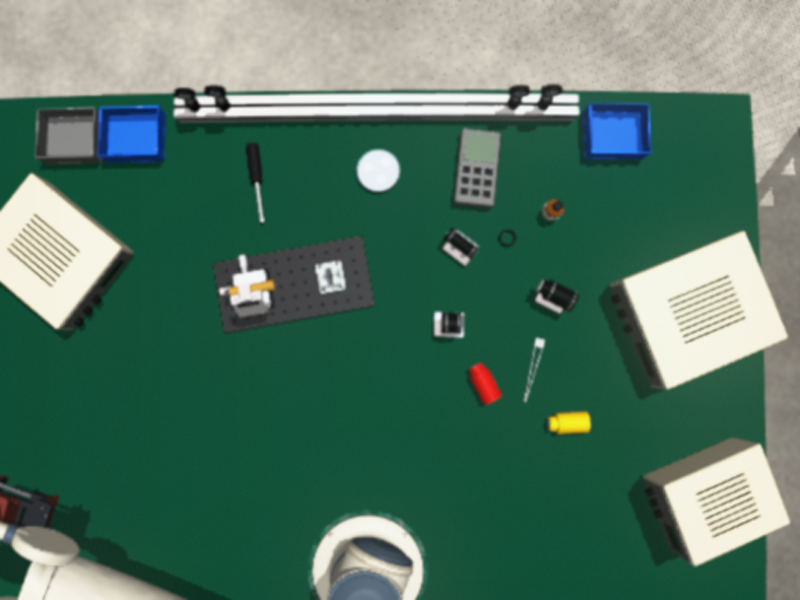

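View pics/scene0b.png

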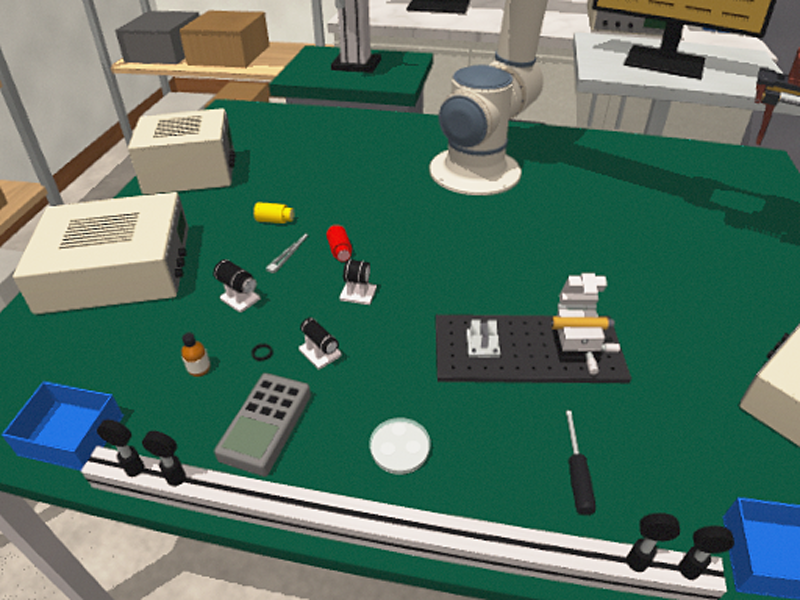

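The top view shows the bench at about (293,285), with the clamp on its left and the V-block at (331,277). The likely stepped barrel is at (555,296). I'll enlarge both regions.

```bash
cat > h.py <<'E'
import numpy as np,cv2,pickle
def p2w(s,px,z):
    K=np.array([[s["fx"],0,s["cx"]],[0,s["fy"],s["cy"]],[0,0,1.]])
    u=cv2.undistortPoints(np.array(px,float).reshape(-1,1,2),K,np.array(s["dist_coeffs"],float)).reshape(-1,2)
    R=np.array(s["R"]);t=np.array(s["t"]);c=-R.T@t
    d=np.c_[u,np.ones(len(u))]@R
    return c+d*((np.broadcast_to(z,len(u))-c[2])/d[:,2])[:,None]
def w2p(s,X):
    K=np.array([[s["fx"],0,s["cx"]],[0,s["fy"],s["cy"]],[0,0,1.]])
    return cv2.projectPoints(np.array(X,float).reshape(-1,1,3),cv2.Rodrigues(np.array(s["R"]))[0],np.array(s["t"],float),K,np.array(s["dist_coeffs"],float))[0].reshape(-1,2)
def crop(s,x0,y0,w,h,k,name):
    cv2.imwrite(name,cv2.resize(s["frame"][y0:y0+h,x0:x0+w,::-1],None,fx=k,fy=k,interpolation=cv2.INTER_CUBIC))
E
python3 - <<'E'
from h import *
d=pickle.load(open("s0.pkl","rb"));s=d["top"]
q=1/1.5625
print(p2w(s,[[213*q,265*q],[361*q,237*q],[375*q,304*q],[224*q,333*q]],.012).round(4))
print(p2w(s,[[555*q,296*q],[538*q,292*q],[577*q,300*q]],.052).round(4))
a=cv2.resize(s["frame"][145:220,130:250],None,fx=6.5,fy=6.5,interpolation=cv2.INTER_CUBIC)
# barrels
b=cv2.resize(s["frame"][140:225,270:385],None,fx=6.5,fy=6.5,interpolation=cv2.INTER_CUBIC)
cv2.imwrite("pics/cb.png",b[:,:,::-1])
E
```

```text
[[ 0.5957  0.3036  0.012 ]
 [ 0.6492  0.0115  0.012 ]
 [ 0.5171 -0.0155  0.012 ]
 [ 0.4617  0.2803  0.012 ]]
[[ 0.5279 -0.3596  0.052 ]
 [ 0.5357 -0.327   0.052 ]
 [ 0.52   -0.4019  0.052 ]]
```

View pics/cb.png

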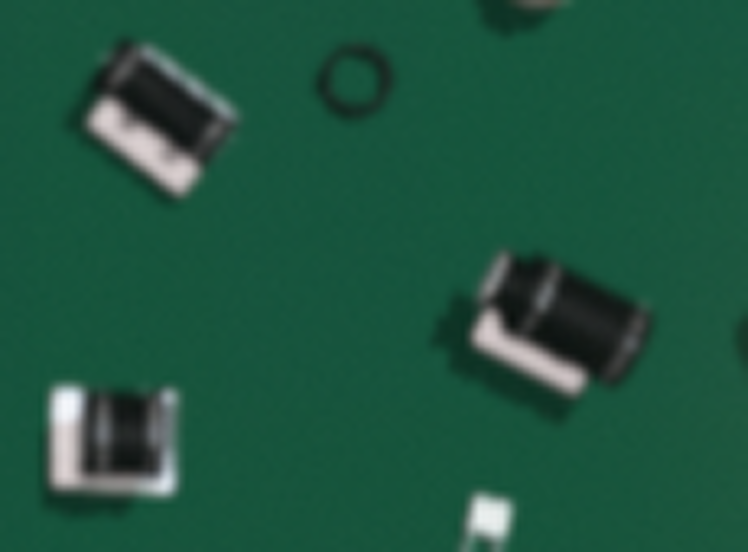

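The stepped barrel is the one at crop (570,310). Its nose is at the upper left (505,275), already pointing roughly +y. Next I'll take wrist views from near.

```bash
python3 - <<'E'
from station import r
from h import *
r.reach([.53,.15,.40],[180,0,-169.6])
s=r.snapshot("wrist");pickle.dump(s,open("w1.pkl","wb"))
print(r.sense()["clock"],r.sense()["joints"].round(1),-np.array(s["R"]).T@s["t"])
crop(s,0,0,512,384,1.5625,"pics/w1.png")
E
```

```text
2.1583 [ 12.3  -2.4  78.8   0.  103.7 -88.1] [0.46168076 0.13916934 0.3816646 ]
```

View pics/w1.png

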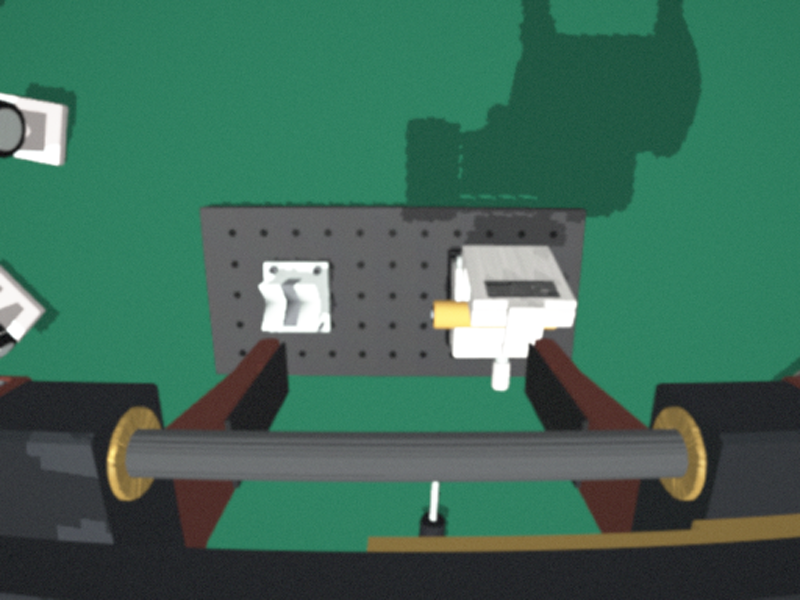

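```bash
python3 - <<'E'
from h import *
s=pickle.load(open("w1.pkl","rb"));q=1/1.5625
P=p2w(s,np.array([[202,208],[585,209],[217,376]])*q,.012);print(P.round(4))
y=P[1]-P[0];yaw=np.arctan2(-y[0],y[1]);print(np.degrees(yaw),np.linalg.norm(y),np.linalg.norm(P[2]-P[0]))
X=np.array([np.cos(yaw),np.sin(yaw),0]);Y=np.array([-np.sin(yaw),np.cos(yaw),0])
C=(P[0]+P[1])/2+.07*X;print("C",C)
def B(x,y,z):return C*[1,1,0]+x*X+y*Y+[0,0,z]
print("vblock top edge proj",w2p(s,[B(a,-75e-3+b,.05) for a in(-.0165,.0165) for b in(-.02,.02)])/q)
print("foot",w2p(s,[B(a,-75e-3+b,.02) for a in(-.028,.028) for b in(-.025,.025)])/q)
# lid: project for angles & hinge offsets, corners outer free edge
for hx in(-.038,-.032):
  for th in(.85,1.,1.15,1.3):
    c,n=np.cos(th),np.sin(th)
    pts=[(hx+u*c-.016*n, .075+v, .064+u*n+.016*c) for u in(.0,.057,.076) for v in(-.028,.028)]
    print(hx,th,(w2p(s,[B(*p) for p in pts])/q).round(0).tolist())
E
```

```text
[[ 0.516  -0.0119  0.012 ]
 [ 0.4632  0.2805  0.012 ]
 [ 0.6551  0.0112  0.012 ]]
10.229267020423597 0.29710600995071806 0.14104663751411084
C [0.55849212 0.14673021 0.012     ]
vblock top edge proj [[260.19576956 286.56022118]
 [315.33367797 286.69580318]
 [263.55586663 330.02792858]
 [317.38381636 330.33348298]]
foot [[264.14615693 263.07282204]
 [328.26472207 263.12865833]
 [269.1605586  331.55610126]
 [330.93184664 331.8994884 ]]
-0.038 0.85 [[463.0, 246.0], [548.0, 246.0], [469.0, 321.0], [565.0, 321.0], [472.0, 350.0], [571.0, 350.0]]
-0.038 1.0 [[463.0, 243.0], [548.0, 244.0], [471.0, 309.0], [568.0, 309.0], [474.0, 335.0], [575.0, 335.0]]
-0.038 1.15 [[462.0, 241.0], [547.0, 242.0], [472.0, 295.0], [570.0, 296.0], [476.0, 318.0], [579.0, 318.0]]
-0.038 1.3 [[462.0, 239.0], [546.0, 240.0], [473.0, 280.0], [572.0, 281.0], [477.0, 297.0], [583.0, 298.0]]
-0.032 0.85 [[463.0, 255.0], [548.0, 255.0], [469.0, 331.0], [564.0, 331.0], [471.0, 360.0], [569.0, 360.0]]
-0.032 1.0 [[463.0, 252.0], [547.0, 253.0], [470.0, 319.0], [567.0, 319.0], [473.0, 346.0], [574.0, 346.0]]
-0.032 1.15 [[462.0, 250.0], [546.0, 251.0], [471.0, 306.0], [569.0, 306.0], [475.0, 328.0], [578.0, 328.0]]
-0.032 1.3 [[462.0, 248.0], [545.0, 249.0], [472.0, 291.0], [571.0, 291.0], [476.0, 309.0], [581.0, 309.0]]
```

```bash
python3 - <<'E'
from h import *
s=pickle.load(open("w1.pkl","rb"))
crop(s,270,145,110,110,5.4,"pics/w1c.png")
E
```

```text
(no output)
```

View pics/w1c.png

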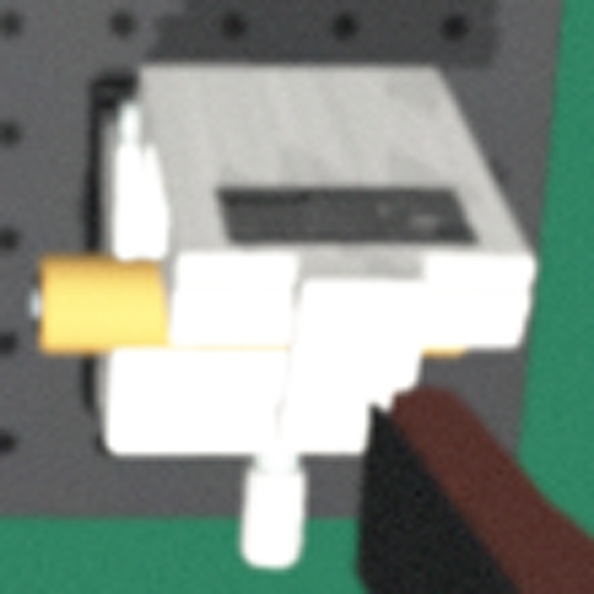

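The lid's outer face spans rows 246–300 (full-frame scale), with the ribs at (521,289). That puts the lid near 1.2–1.3 rad, and the hinge fits 38 mm toward the robot from the clamp centre. I'll sweep it with closed fingertips along the arc, then press straight down.

```bash
cat >> h.py <<'E'
YAW=10.23;_y=np.radians(YAW)
BX=np.array([np.cos(_y),np.sin(_y),0]);BY=np.array([-np.sin(_y),np.cos(_y),0])
C=np.array([.5585,.1467,0])
def B(x,y,z):return C+x*BX+y*BY+[0,0,z]
E
python3 - <<'E'
from station import r
from h import *
O=[180,0,YAW-180]
T=lambda x,z:B(x,.075,z+.182)
r.grab(10)
r.reach(T(-.068,.20),O)
r.servo_line(T(-.068,.121),speed=.12)
f0=r.sense()["contact_force"];print("f0",f0.round(2),r.sense()["opening"])
for th in np.arange(1.35,.21,-.1):
    u=np.interp(th,[.3,1.3],[.067,.055]);c,n=np.cos(th),np.sin(th)
    r.servo_line(T(-.038+u*c-.016*n-.010,.064+u*n+.016*c),speed=.06)
    f=r.sense()["contact_force"]-f0
    print(round(th,2),f.round(1))
    if np.linalg.norm(f)>25: print("STOP");break
st=r.sense();print(st["clock"],st["tcp_pos"])
s=r.snapshot("wrist");crop(s,0,0,512,384,1.5,"pics/w2.png")
E
```

```text
f0 [ 0.05 -0.19 -0.25] 0.0003882485050004718
1.35 [-0.4  0.1 -0.2]
1.25 [-0.4  0.   0.7]
1.15 [-1.6  0.9  0.6]
1.05 [ 0.3 -0.5 -0.4]
0.95 [-0.7  0.1  0.3]
0.85 [0.5 1.  0. ]
0.75 [-0.5  0.1  0.7]
0.65 [-0.9  0.9  0.2]
0.55 [-0.2  0.3  1.2]
0.45 [0.6 0.6 0.6]
0.35 [ 0.1 -0.2  0.7]
0.25 [ 0.1 -0.1 -0.6]
8.025 [0.55799111 0.22277099 0.27742931]
```

```bash
python3 - <<'E'
from station import r
from h import *
f0=np.array([.05,-.19,-.25])
for z in np.arange(.093,.072,-.001):
    r.servo_line(B(.019,.075,z+.182),speed=.03)
    st=r.sense();f=st["contact_force"]-f0
    print(round(z,3),(st["tcp_pos"][2]-.182).round(4),f.round(1))
    if f[2]>14: break
r.wait(.2);print((r.sense()["contact_force"]-f0).round(1))
p=st["tcp_pos"]
r.servo_line(B(.019,.075,.40),speed=.2)
r.servo_line(B(-.03,.0,.40),speed=.2)
s=r.snapshot("wrist");pickle.dump(s,open("w2.pkl","wb"));crop(s,0,0,512,384,1.5625,"pics/w3.png")
# expected shut edges
print(w2p(s,[B(-.038+u,.075+v,.08) for u in(0,.076) for v in(-.028,.028)])*1.5625,r.sense()["clock"])
E
```

```text
0.093 0.0927 [ 0.  -0.1  0.5]
0.092 0.0921 [0.6 0.6 0.5]
0.091 0.091 [ 0.4 -0.2  0.6]
0.09 0.09 [ 0.  -0.7  0.3]
0.089 0.089 [ 0.2 -0.1  1.1]
0.088 0.0882 [1.2 0.3 1.5]
0.087 0.0877 [1.3 0.5 5.6]
0.086 0.0859 [1.  0.2 1.1]
0.085 0.0839 [-0.4 -0.1  0.1]
0.084 0.0835 [-0.3  1.1  0.8]
0.083 0.0829 [ 0.4 -0.1  0.5]
0.082 0.0819 [-0.7  0.   0.2]
0.081 0.0809 [-0.4  0.3  0.8]
0.08 0.0803 [-0.6  0.4  2.2]
0.079 0.0802 [-2.4  0.1  5.8]
0.078 0.08 [-3.6 -0.4  9.5]
0.077 0.0799 [-4.6 -1.3 12.5]
0.076 0.0798 [-6.7 -2.  15.3]
[-6.5 -2.8 16.6]
[[476.79020973 269.56239766]
 [562.6597676  269.64975548]
 [472.58413059 378.32014801]
 [553.33389405 377.77240016]] 14.4083
```

View pics/w3.png

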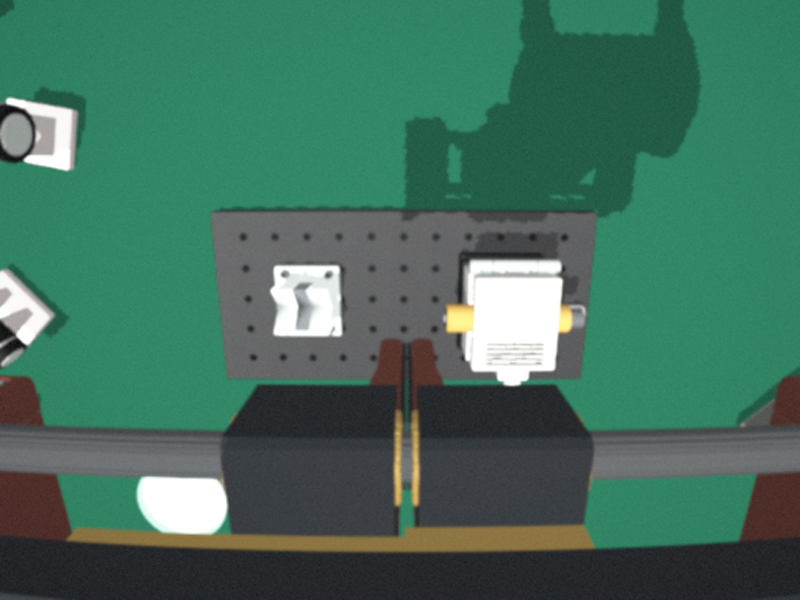

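The lid is shut: it hit a solid stop at z = 80 mm after the click, and the picture shows it level at columns 472–555. Now the barrel.

```bash
python3 - <<'E'
from station import r
from h import *
r.let_go()
r.reach([.51,-.395,.36],[180,0,63])
s=r.snapshot("wrist");pickle.dump(s,open("w4.pkl","wb"));crop(s,90,60,300,230,2.6,"pics/w4.png")
print(r.sense()["clock"],r.sense()["joints"].round(1))
E
```

```text
17.775 [-40.7  12.   67.6   0.  100.4 -13.8]
```

View pics/w4.png

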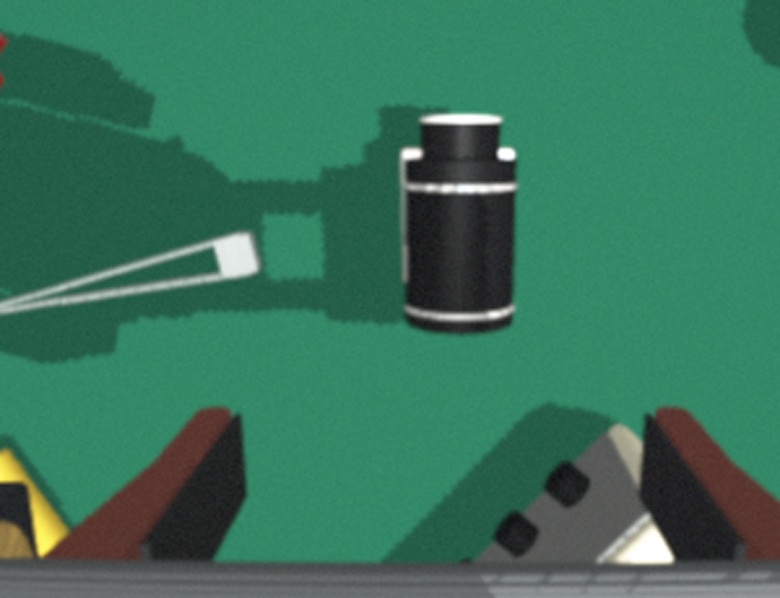

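The picture shows the stepped barrel with its nose up. The nose end is at (462,120), the shoulder at about row 157, the tail at (459,331), and the body edges at columns 405 and 517.

```bash
python3 - <<'E'
from h import *
from scipy.optimize import least_squares
s=pickle.load(open("w4.pkl","rb"))
f=lambda p:np.array(p,float)/2.6+[90,60]
m=p2w(s,f([[462,188],[459,312]]),.052)
e=p2w(s,f([[459.5,331],[462,157],[462,124]]),[.072,.072,.066])
print(m.round(4),e.round(4))
cam=-np.array(s["R"]).T@s["t"];print("cam",cam.round(3))
def sil(x,y,a):
    ax=np.array([-np.sin(a),np.cos(a),0]);bx=np.array([np.cos(a),np.sin(a),0]);o=np.array([x,y,.052]);out=[]
    v=cam-o;vx,vz=v@bx,v[2];d=np.hypot(vx,vz);b=np.arctan2(vz,vx);g=np.arccos(.02/d)
    for t in(-.02,.0,.02):
        for sg in(1,-1):
            out.append(o+t*ax+.02*(np.cos(b+sg*g)*bx+np.sin(b+sg*g)*[0,0,1]))
    return w2p(s,np.array(out)),w2p(s,[o-.03*ax+[0,0,.02]])[0],w2p(s,[o+.044*ax+[0,0,.014]])[0]
# observed edges L/R as function of row (crop): L: 407@188, 404@312 ; R: 517.5@188, 514.5@312
def res(p):
    q,t,n=sil(*p);q=(q-[90,60])*2.6;r=[]
    xL=np.interp;mid=q[:,0].mean()
    for c,w in q:
        L=407+(w-188)*(-3/124);R=517.5+(w-188)*(-3/124)
        r.append(c-(L if c<mid else R))
    r.append((t[1]-60)*2.6-331);r.append((n[1]-60)*2.6-124)
    return r
o=least_squares(res,[.528,-.36,np.radians(-27)]);print(o.x,np.degrees(o.x[2]),np.round(o.fun,1))
E
```

```text
[[ 0.5394 -0.3528  0.052 ]
 [ 0.5179 -0.3933  0.052 ]] [[ 0.5166 -0.3952  0.072 ]
 [ 0.5441 -0.3421  0.072 ]
 [ 0.5491 -0.3326  0.066 ]]
cam [ 0.542 -0.331  0.342]Traceback (most recent call last):
  File "<stdin>", line 25, in <module>
    return func(*args, **kwargs)
    vector_fun = VectorFunction(
        fun_wrapped,
    ...<6 lines>...
        workers=workers
    )
    self._update_fun()
    ~~~~~~~~~~~~~~~~^^
    self.f = self.fun_wrapped(xp_copy(self.x))
             ~~~~~~~~~~~~~~~~^^^^^^^^^^^^^^^^^
    return np.atleast_1d(self.fun(x))
                         ~~~~~~~~^^^
    return self.f(x, *self.args, **self.kwargs)
           ~~~~~~^^^^^^^^^^^^^^^^^^^^^^^^^^^^^^
  File "<stdin>", line 18, in res
  File "<stdin>", line 14, in sil
TypeError: can't multiply sequence by non-int of type 'numpy.float64'
```

Direct points suffice: the tail-to-shoulder length comes out at 59.8 mm, against 60 expected. That gives an origin of about (0.5303, −0.3692) and a yaw of about −27.7°.

```bash
python3 - <<'E'
from station import r
from h import *
O=[180,0,62.3];p=np.array([.5304,-.3691,0])
r.reach(p+[0,0,.33],O)
r.servo_line(p+[0,0,.052+.163],speed=.1)
f0=r.sense()["contact_force"]
r.grab(35);r.wait(.2)
st=r.sense();print("f",f0.round(2),st["contact_force"].round(2),st["opening"],st["torque"].round(3))
r.servo_line(p+[0,0,.35],speed=.12)
st=r.sense();print(st["contact_force"].round(2),st["opening"],st["clock"],st["torque"].round(3))
g=B(0,-.075,.163+.062+.08)
O2=[180,0,YAW+90]
r.reach(g+[0,0,.04],O2)
r.servo_line(g-[0,0,.04],speed=.12)
r.wait(.3);st=r.sense();print(st["tcp_pos"].round(4),g,st["clock"],st["contact_force"].round(2),st["torque"].round(3))
s=r.snapshot("wrist");pickle.dump(s,open("w5.pkl","wb"));crop(s,0,0,512,384,1.5625,"pics/w5.png")
s=r.snapshot("scene");pickle.dump(s,open("s5.pkl","wb"));crop(s,260,150,160,120,5,"pics/s5.png")
E
```

```text
f [-0.69  0.37 -0.69] [-0.53  0.45  0.71] 0.039545662913179715 [-0.009  0.199  0.014]
[-0.27  0.32 -1.7 ] 0.03934084816359914 21.6583 [-0.074  0.073 -0.015]
[0.5719 0.0729 0.2658] [0.57182    0.07289229 0.305     ] 24.4083 [ 0.6   0.21 -1.5 ] [-0.075  0.017 -0.013]
```

View pics/w5.png

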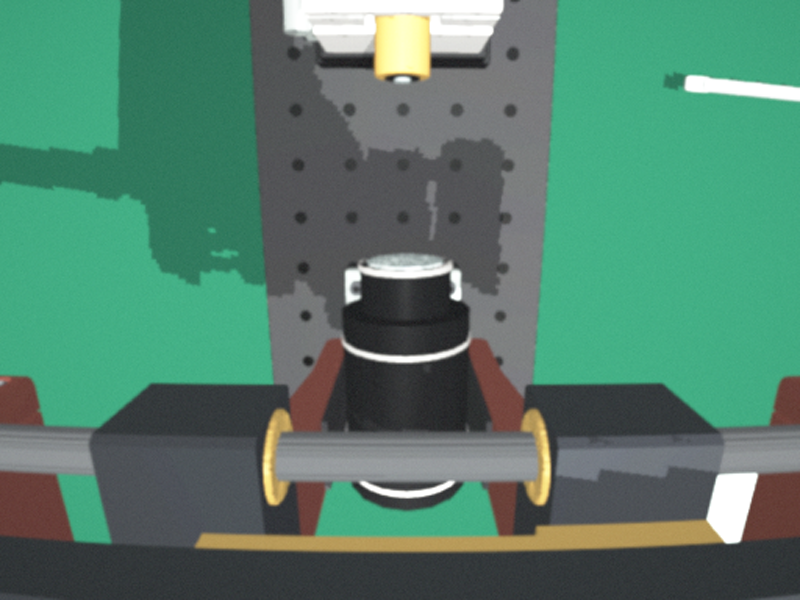

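View pics/s5.png

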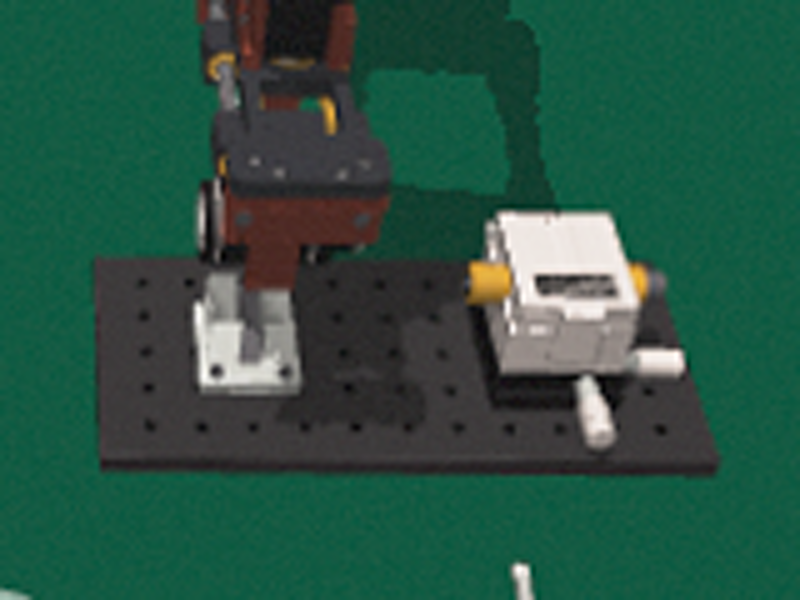

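```bash
python3 - <<'E'
from h import *
s=pickle.load(open("w5.pkl","rb"))
G=np.array([.5719,.0729,.1028])
pt=lambda x,y,z:G+x*BX+y*BY+[0,0,z]
print("nose top,nose bottom,shoulder top,tail top",(w2p(s,[pt(0,.044,.014),pt(0,.044,-.014),pt(0,.03,.02),pt(0,-.03,.02)])*1.5625).round(1).tolist())
print("foot near corners",(w2p(s,[B(-.028,-.05,.02),B(.028,-.05,.02)])*1.5625).round(1).tolist())
print("bench edge near clamp & tube end",(w2p(s,[B(-.07,0,.012),B(.07,0,.012)])*1.5625).round(1).tolist())
E
```

```text
nose top,nose bottom,shoulder top,tail top [[404.5, 268.9], [404.6, 252.4], [404.5, 323.3], [404.8, 506.8]]
foot near corners [[347.1, 267.9], [462.3, 267.8]]
bench edge near clamp & tube end [[259.1, 162.9], [550.0, 162.8]]
```

The barrel is held level and within about 1 mm of prediction, with the nose toward the laser. I'll lower it with force feedback.

```bash
python3 - <<'E'
from station import r
from h import *
def F(n=5):
    a=[]
    for _ in range(n): r.wait(.04);a.append(np.r_[r.sense()["contact_force"],r.sense()["torque"]])
    return np.mean(a,0)
dx=-.0004
r.servo_line(B(dx,-.075,.066+.163),speed=.05);r.wait(.2)
f0=F(8);print(f0.round(2))
z=.066
for i in range(26):
    r.servo_line(B(dx,-.075,z+.163),speed=.03)
    f=F()-f0;fx,fy,fz=f[:3]@BX,f[:3]@BY,f[2];p=r.sense()["tcp_pos"]
    print(round(z*1e3,1),round(dx*1e3,2),"act",((p-B(0,-.075,.163))@np.c_[BX,BY,[0,0,1]]*1e3).round(1),"F",round(fx,1),round(fy,1),round(fz,1),"M",f[3:].round(2))
    if fz>25 or abs(fx)>15: break
    if 13<fz<17 and abs(fx)<1.5: break
    dx+=np.clip(fx*.00012,-.0005,.0005)
    if fz<14: z-=.0007
    elif fz>17: z+=.0004
st=r.sense();print(st["clock"],st["opening"])
E
```

```text
[ 0.   -0.08 -1.66 -0.08  0.06 -0.02]
66.0 -0.4 act [-0.4  0.  66. ] F -0.1 -0.0 0.0 M [ 0.   -0.02  0.03]
65.3 -0.41 act [-0.4  0.  65.3] F 0.1 0.2 -0.1 M [-0.   -0.02  0.02]
64.6 -0.4 act [-0.4 -0.  64.6] F 0.0 -0.2 0.1 M [-0.01 -0.03  0.02]
63.9 -0.4 act [-0.4  0.  63.9] F 0.0 -0.0 -0.1 M [ 0.03 -0.03  0.01]
63.2 -0.4 act [-0.4 -0.  63.2] F -0.3 0.3 -0.1 M [-0.   -0.05 -0.  ]
62.5 -0.44 act [-0.5 -0.  62.6] F -1.4 0.3 1.9 M [-0.09  0.21  0.  ]
61.8 -0.6 act [-0.7 -0.  62.3] F -4.0 0.1 6.5 M [-0.14  0.63 -0.04]
61.1 -1.08 act [-1.1 -0.  62. ] F -4.8 -0.2 7.9 M [-0.16  0.7  -0.02]
60.4 -1.58 act [-1.4 -0.1 61.7] F -4.6 0.9 9.5 M [-0.13  0.7  -0.05]
59.7 -2.08 act [-1.7 -0.  61.6] F -4.8 0.9 11.5 M [-0.12  0.67 -0.07]
59.0 -2.58 act [-2.  -0.  61.6] F -4.1 0.6 13.2 M [-0.07  0.6  -0.09]
58.3 -3.07 act [-2.2 -0.  61.6] F -3.4 0.3 15.1 M [-0.06  0.53 -0.08]
58.3 -3.48 act [-2.4 -0.  61.6] F -1.3 0.9 14.3 M [-0.02  0.24 -0.1 ]
31.8667 0.039456969304611754
```

```bash
python3 - <<'E'
from station import r
from h import *
r.wait(1);st=r.sense();f=st["contact_force"]-[0,-.08,-1.66]
print(f@BX,f@BY,f[2],st["opening"],st["orientation"],st["clock"])
s=r.snapshot("wrist");t=r.snapshot("scene")
a=cv2.resize(s["frame"][140:350,130:390],None,fx=3,fy=3,interpolation=3)[:,:390*2]
cv2.imwrite("pics/w6.png",a[:600,:,::-1])
crop(t,260,150,160,120,5,"pics/s6.png")
print((w2p(s,[B(-.0012,-.075+q,.062+h) for q,h in((.044,.014),(.03,.02),(-.03,.02))]+[B(-.028,-.05,.02),B(.028,-.05,.02)])-[130,140])*3)
E
```

```text
-1.7317629200866234 0.5221360355455219 13.94755155119221 0.039416243078486124 [1.79625167e+02 2.56587435e-02 1.00226737e+02] 32.8667
[[389.84214944  96.10585208]
 [390.18571656 200.92561218]
 [390.30380616 554.08540168]
 [260.04363605 132.50555397]
 [527.07156232 131.94349409]]
```

View pics/w6.png

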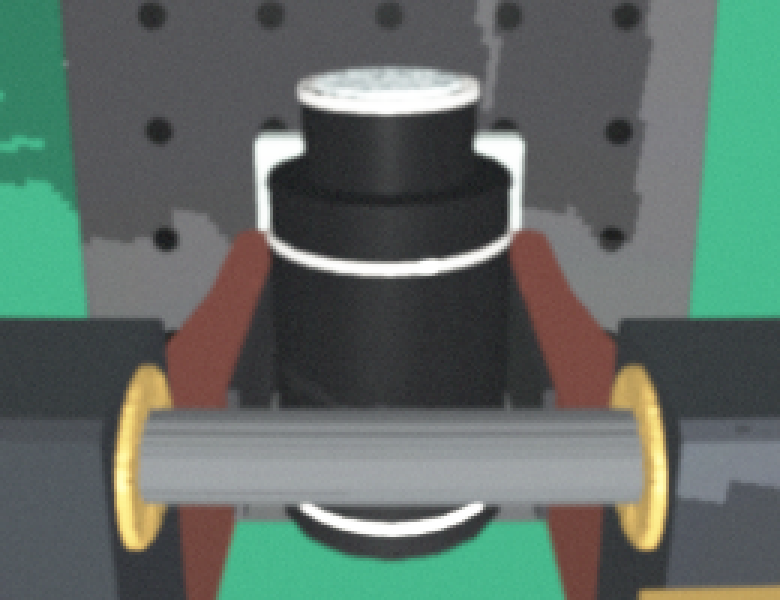

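View pics/s6.png

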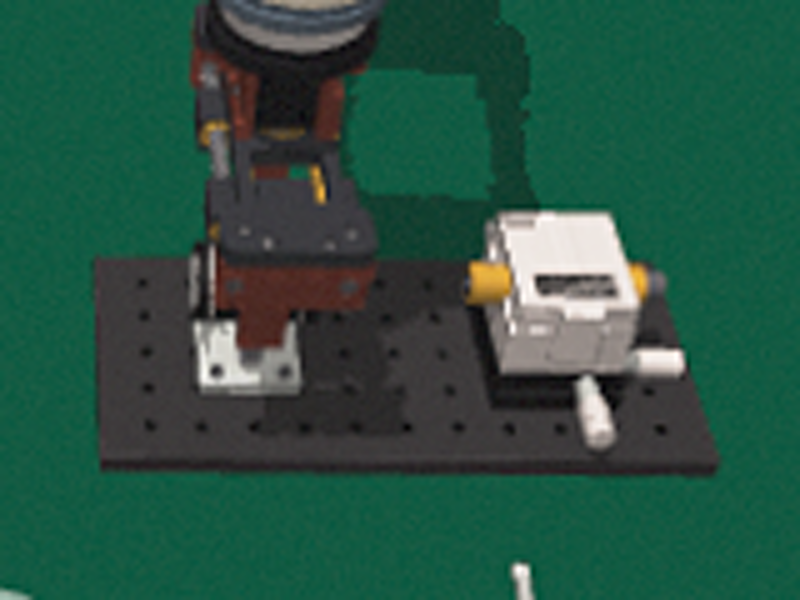

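The barrel is centred on the block: its axis is at column 391 and the foot plate runs from 256 to 524. The nose points at the laser, the lid is shut, and the push is steady at about 14 N with little side force. Handing in.

```bash
python3 -c "
from station import r
print(r.hand_in());print(r.sense()['contact_force'],r.sense()['clock'])"
```

```text
the job is handed in; nothing more can be done
None
the job is handed in; nothing more can be done
```

The job is done and handed in at about 33 s on the robot's clock, inside the 61 s limit; no verdict was reported.

- **Cover:** I swept it down with the closed fingertips and pressed it past the catch, which gave way at about 5.6 N. It then hit a solid stop at 80 mm above the table with about 16 N on it. Later pictures show it level and shut.
- **Barrel:** I took the stepped barrel from its cradle with a 35 N grip and laid it in the V-block, nose towards the laser. It is still held there.
- **Last checks:**
  - The downward push was steady at about 14 N over a 1 s hold, with about 1.7 N of side force. That ratio means both faces of the V bear load.
  - The wrist picture shows the barrel centred on the block and level. From the pose fit, it covers the block's whole length.
- **What disagreed:** The V-block lay about 1–2 mm nearer the robot than I first estimated, and I corrected for it using the force readings. The wrist was tilted about 0.4° under the push.
- **Other loose things:** I never moved near the other objects, but took no final picture of them.

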